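Put a washed tub lid and strainer up to drain

ROBOT

A 7-joint arm with a two-finger parallel gripper is mounted at the origin on the work surface. World frame = base frame: x ahead of the robot, y to its left, z up, the work surface at z = 0. Lengths are in m, angles in rad, forces in N, time in s.
With the tool pointing down it reaches from about 0.4 to 0.85 m from the base axis. Payload 10.4 kg.
Tool frame: the origin (TCP) lies between the finger pads; the fingertips stand manip.tip_extent ahead of it and the grasp point (between the pads) lies 6 mm ahead of it (manip.tip_extent is the distance from the TCP to the fingertips, in m); z points along the fingers, y is the line along which they close (so a half turn about z gives the same grasp; the last joint's range is limited). The gripper opens to 85 mm and grips with 20 to 120 N. Pads are 22 mm wide; open, the fingers measure 114 mm over their backs; the gripper's body (76 mm by 85 mm) begins 54 mm behind the grasp point. The pads swing forward as they close: fully open they stand 13 mm farther back than shut.
Start: joints at [-0.023, 0.332, -0.065, 1.46, 0.022, 1.35, -0.088], TCP at [0.625, 0, 0.256] pointing down, gripper open.
Joint ranges: [-2.6, 2.6], [-0.5, 2.12], [-1.47, 1.34], [0.16, 2.42], [-1.27, 4.41], [0.06, 2.06], [-2.6, 2.6]. Speed limits (rad/s): [2.22, 2.22, 2.79, 2.79, 3.14, 3.14, 3.14].

INTERFACE

Orientations are given as a unit quaternion [x, y, z, w].
In Python, from workcell import get_obs, optics, workorder, manip gives the robot as it stands.
- The arm moves only by the tool jog_arm, never from a script. Its argument "increments" is a list of rows, each a list of 7 numbers: the shift along the tool's x, y, z in m, then the turn, a rotation vector about the tool's x, y, z in rad, then the opening, from -1 (shut) to 1 (fully open). A call has 1 to 5 rows; each row is the pose to reach, as a shift and turn from the pose commanded when the call began, along the tool's axes at that moment; what a row does not reach only later rows make up. A row lasts 1/12 s, in which the tool goes at most 41.7 mm and 7.16 degrees, less where a joint would pass 70% of its speed; a pose out of reach is approached as far as the arm can. A call with a gripper value outside its range is refused whole. The fingers move at their own pace and stop on an object; "grip_force" is the grip in N (left out, the last holds). Time passes only in rows, so rows that repeat a pose let the fingers close. It gives the time, the measured TCP pose, the force, the opening and the grip force at its end, in the units of the state.
- get_obs(): the state, without advancing time (a new reading comes with each control period).
- optics.camera(name): name is "scene" or "side" or "wrist"; returns a dict with "color" (420x560x3 uint8, red, green, blue), "depth" (420x560 float32, m along the optical axis (not along the pixel's ray), 0 where there is no reading), "K" (3x3 intrinsics, pixels), "k1" (the pictures are not rectified: a ray, as slopes to the right and down, at radius r is drawn at 1 + k1 r^2 times it, then the intrinsics apply), "R" (3x3) and "t" (3): a world point X has camera coordinates R X + t. Camera axes: x right, y down, z forward; pixel columns grow to the right and rows downward; lengths in m; the calibration is good to about 2 mm. A picture is of the moment at which its call begins.
- workorder.hand_in(): hands the job in; it is judged then, once.
The state is a dict: "clock": time; "joint_pos": joint angles; "joint_velocities": joint speeds; "tau": joint torques, N m; "position": TCP position; "ee_rot": TCP orientation; "ft_force": force on the tool from outside, world axes, zero at the start; "torque": the same for the moment, N m; "grip_width": opening from 0.0 (shut) to 1.0 (fully open); "grasp_force": force on a finger pad.
Only numpy, scipy, OpenCV 4.12 (cv2) and the standard library are available. Lean on these libraries where they do the work, as an engineer would, in place of code of your own. Each camera call takes 0.05 s, during which the arm holds its last target. There are 200 camera calls.

TASK

First lift the wire strainer basket off the tub lid and hang it by its handle on the hook of the stand. Then tip the tub lid up on the draining rack, so that it stands on one of its long edges along the kerb at the back of the slatted top and leans back against the rail behind it, roughly centred. Have the drip tray pushed fully in under the rack when you finish, and do not shift or knock over the bottle, jar, vials, scraper or brush.

Things in the scene. Friction and masses are not known exactly. Their poses are not given: they have to be found in the camera images.
- rack: steel draining rack, fixed, its back to the left of the robot. Origin at bench height; +x to its back, +y to its tray's end. In its frame (mm): slatted top 50 high, x -45 to 85, y +-100, open underneath; along the top's back edge a kerb 12 high, front face at x = 75; behind it a level round rail along y, 10 thick, axis at x = 118, 165 above the bench, y +-95, on two posts
- lid: white flat tub lid, a slab 160 (its x) x 190 (y) x 10 mm (z), 0.20 to 0.38 kg, lying flat on the rack: its back long edge (x = +80) 8 to 22 mm short of the kerb, its front one overhanging the front of the slatted top. The long edges are the 190 mm ones. Origin at the centre of its underside, z out of its upper face
- basket: round steel wire basket standing on the lid, 86 mm wide, rim 60 mm high, about 0.16 kg; origin at the centre of its underside. Upright arched bail handle of 10 mm round bar in its y-z plane: top bar from y = -42 to 42 mm, its axis 119 mm above the underside at those ends, 125 in the middle; opening below it about 90 mm wide, 60 high
- bail_top (a point): middle of the axis of the bail's top bar, on the basket
- hook: steel stand, fixed: round foot 100 mm wide, post 16 mm thick, 230 mm high, and one hook, an 8 mm round bar pointing along its -x. Origin at the centre of the foot's underside. The hook's level part has its axis 210 mm high, from the post to x = -98 mm; then it turns up to its tip at x = -114 mm, top 236 mm high
- hook_seat (a point): on the axis of the hook's level part, 65 mm out from the post's axis: a good place for the handle to hang
- tray (a joint): white drip tray sliding along the rack's y under the slatted top; the joint's value in m is how far it still sticks out of its home, towards the rack's +y (the robot); 0 = fully in; it slides with 1 to 3 N
- tray_face (a point): middle of the drip tray's outer end face (105 mm wide along the rack's x, from 4 to 38 mm above the bench), the face to push towards the rack's -y, away from the robot; when home it is 108 mm from the rack's origin along y
- bottle: clear bottle, 64 mm wide, 200 mm high, standing; a bystander to leave alone; origin at the centre of its underside
- jar: clear jar with white cap, 80 mm wide, 90 mm high, standing; a bystander to leave alone; origin at the centre of its underside
- vial0: white vial 35 mm wide, 99 mm high, standing; a bystander to leave alone; origin at the centre of its underside
- vial1: like vial0; a bystander to leave alone; origin at the centre of its underside
- vial2: like vial0; a bystander to leave alone; origin at the centre of its underside
- scraper: spatula with a red handle lying on the bench; a bystander to leave alone; origin at the centre of its underside
- brush: white brush lying on the bench; a bystander to leave alone; origin at the centre of its underside
Not all that is in view belongs to the job. Leave any yellow look-alike of the hook alone.

How it is judged:
By the outcome, as a careful person would: the job done as asked, in the order asked, and still so for the second after the job is handed in, with the robot touching nothing.
It also fails if it takes over 69 s, if anything falls off the work surface, if the arm or the gripper's body presses on something with over 40 N, if the wrist force passes 120 N, or if a joint passes its speed limit or range.

## Working session

There is one attempt and no reset: what is moved stays moved. The work goes in short steps, Python scripts to look and compute and a tool call to move; the robot and the scene stay as the last step left them, time stands still between calls to the robot, and variables do not carry over. Pictures are saved under pics/ and viewed, at most 13 in all, crops included, and the job is handed in when it is done.

Besides the shell and the picture viewer there is one more tool, called after "Emit:" as name([rows], argument=value, ...), one row to a line, values as JSON. jog_arm: Moves the arm, as the interface text tells. Its arguments: {"type":"object","properties":{"increments":{"type":"array"},"grip_force":{"type":"number"}},"required":["increments"]}

```bash
mkdir -p pics; ls
cat > h.py <<'E'
import numpy as np, cv2
from workcell import get_obs, optics, workorder, manip
from scipy.spatial.transform import Rotation as Rn
def cam(n):
    c=optics.camera(n); return c
def save(c,f): cv2.imwrite('pics/'+f,c['color'][:,:,::-1])
def rays(c,uv):
    K=np.array(c['K']);uv=np.atleast_2d(uv).astype(float)
    d=np.c_[(uv[:,0]-K[0,2])/K[0,0],(uv[:,1]-K[1,2])/K[1,1]]
    s=d.copy()
    for _ in range(20): s=d/(1+c['k1']*(s**2).sum(1,keepdims=True))
    R=np.array(c['R']);t=np.array(c['t'])
    return -R.T@t, np.c_[s,np.ones(len(s))]@R, s
def onz(c,uv,z):
    o,d,_=rays(c,uv); return o+d*((z-o[2])/d[:,2])[:,None]
def dep(c,uv):
    uv=np.atleast_2d(uv); o,d,_=rays(c,uv)
    z=c['depth'][uv[:,1].astype(int),uv[:,0].astype(int)]
    return o+d*z[:,None]
def cloud(c):
    v,u=np.mgrid[0:420,0:560]; P=dep(c,np.c_[u.ravel(),v.ravel()]).reshape(420,560,3)
    P[c['depth']==0]=np.nan; return P
def tri(c1,p1,c2,p2):
    o1,d1,_=rays(c1,p1);o2,d2,_=rays(c2,p2);d1=d1[0];d2=d2[0]
    s=np.linalg.lstsq(np.c_[d1,-d2],o2-o1,rcond=None)[0]
    a=o1+s[0]*d1;b=o2+s[1]*d2
    return (a+b)/2,np.linalg.norm(a-b)
def px(c,X):
    q=np.array(c['R'])@np.array(X)+c['t'];s=q[:2]/q[2];s=s*(1+c['k1']*(s@s))
    K=np.array(c['K']);return K[0,0]*s[0]+K[0,2],K[1,1]*s[1]+K[1,2]
E
python3 - <<'E'
from h import *
import pickle
D={}
for n in ('scene','side','wrist'):
    c=cam(n); D[n]=c; save(c,n+'0.png'); print(n,-np.array(c['R']).T@c['t'],(c['depth']>0).mean(),c['k1'])
pickle.dump(D,open('d0.pkl','wb'))
o=get_obs(); print(o); print(manip.tip_extent,[a for a in dir(manip) if a[0]!='_'])
E
```

```text
pics
scene [1.10828106 0.44793218 1.15843618] 0.9959736394557823 0.03864585414345488
side [ 0.24279412 -0.97604836  1.01188357] 0.9960586734693877 -0.14499608765199254
wrist [0.62436441 0.07636611 0.37320443] 0.9960926870748299 -0.030019056745095002
{'clock': 0.15, 'joint_pos': array([-0.02259693,  0.33275085, -0.06468938,  1.46073067,  0.02157876,
        1.34991424, -0.08848284]), 'joint_velocities': array([ 0.00033285, -0.0020038 , -0.00133346, -0.00199702,  0.00125494,
       -0.00076637, -0.00037278]), 'tau': array([ 1.13752249e-03, -6.25829744e+01,  4.95374459e-02, -3.91853535e+01,
        1.63436425e-02,  7.44175835e-03, -2.63868424e-05]), 'position': array([ 6.24744639e-01, -4.62881347e-07,  2.55692039e-01]), 'ee_rot': array([ 7.07101038e-01,  7.07112307e-01, -4.02550483e-04, -3.81329322e-04]), 'ft_force': array([0.5025055 , 1.10381136, 0.63313083]), 'torque': array([ 0.01917566,  0.00893585, -0.00989771]), 'grasp_force': 0.0, 'grip_width': 1.0010026773724605}
0.025 ['MotionError', 'tip_extent']
```

View pics/scene0.png

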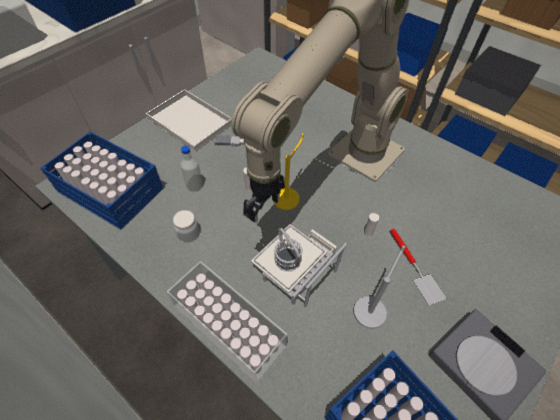

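View pics/side0.png

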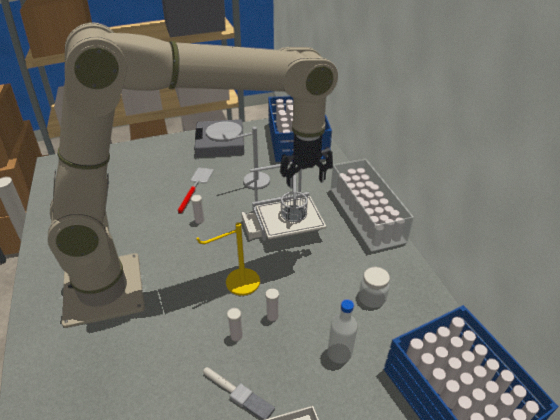

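Scene shows the rack with the white lid and basket at (288,255), and the grey steel hook stand with foot at (370,312), side view (256,180). Look-alikes: yellow hook at scene (288,198) / side (243,280), which I won't use. For the lid, the white tray at scene (188,118) is not on the rack, so it is not the lid. The tray under the rack shows its outer end at side (250,222). Next, close crops.

Run:
```python
from h import *
import pickle
D=pickle.load(open('d0.pkl','rb'))
a=D['scene']['color'][210:340,230:430][:,:,::-1]; a=cv2.resize(a,(800,520),interpolation=cv2.INTER_CUBIC); cv2.imwrite('pics/c1.png',a)
b=D['side']['color'][115:255,180:340][:,:,::-1]; b=cv2.resize(b,(640,560),interpolation=cv2.INTER_CUBIC); cv2.imwrite('pics/c2.png',b)
for n in('scene','side'):
    P=cloud(D[n]);hsv=cv2.cvtColor(D[n]['color'],cv2.COLOR_RGB2HSV)
    x,y,z=P[...,0],P[...,1],P[...,2]
    print(n,'bench z',np.nanmedian(z[(x>.4)&(x<.9)&(abs(y)<.4)]))
    # lid
    m=(z>.05)&(z<.07)&(x>.4)&(x<.85)&(y>-.1)&(y<.4)&(hsv[...,2]>150)&(hsv[...,1]<40)
    k,l,s,ce=cv2.connectedComponentsWithStats(m.astype(np.uint8))
    i=1+np.argmax(s[1:,4]); q=P[l==i]; r=cv2.minAreaRect(q[:,:2].astype(np.float32)*1000); print('lid',r,np.median(q[:,2]),s[i])
    # hook region
    for lo,hi in((.2,.22),(.22,.25),(.1,.19)):
        m=(z>lo)&(z<hi)&(x>.35)&(x<.85)&(y>.2)&(y<.5)
        q=P[m]; print(lo,len(q), q.min(0) if len(q) else '',q.max(0) if len(q) else '', np.median(q,0) if len(q) else '')
```

```text
scene bench z 0.0025910996043712053
lid ((609.4163208007812, 98.63987731933594), (181.8560028076172, 197.68759155273438), 89.41755676269531) 0.059068333232311754 [ 251  225   82   71 1952]
0.2 117 [0.46809644 0.36178071 0.20008768] [0.58450785 0.38789215 0.21970509] [0.52681168 0.37328388 0.21253965]
0.22 52 [0.46072699 0.36113699 0.22089458] [0.58363011 0.3883177  0.23556824] [0.5745774 0.377943  0.228817 ]
0.1 893 [0.51776424 0.20126835 0.10008443] [0.84995629 0.49997823 0.18954504] [0.73308653 0.45860595 0.1295135 ]
side bench z 0.004527792147300924
lid ((608.7747802734375, 92.90747833251953), (172.4589385986328, 196.8684844970703), 89.14178466796875) 0.06208050325607917 [ 254  196   72   41 1165]
0.2 92 [0.4626001  0.36064266 0.20042563] [0.58134463 0.38621279 0.21998626] [0.53491396 0.37223749 0.21340651]
0.22 30 [0.46228444 0.35742083 0.22067143] [0.58231546 0.38897327 0.23746075] [0.57143641 0.37564093 0.22764449]
0.1 465 [0.51750995 0.20068689 0.10012118] [0.8485379  0.49979877 0.18990617] [0.61347911 0.36841392 0.12802429]
```

View pics/c1.png

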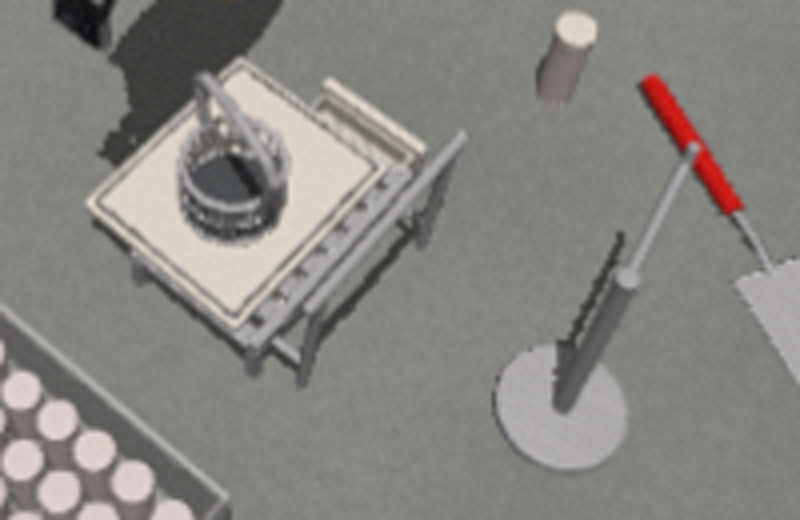

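View pics/c2.png

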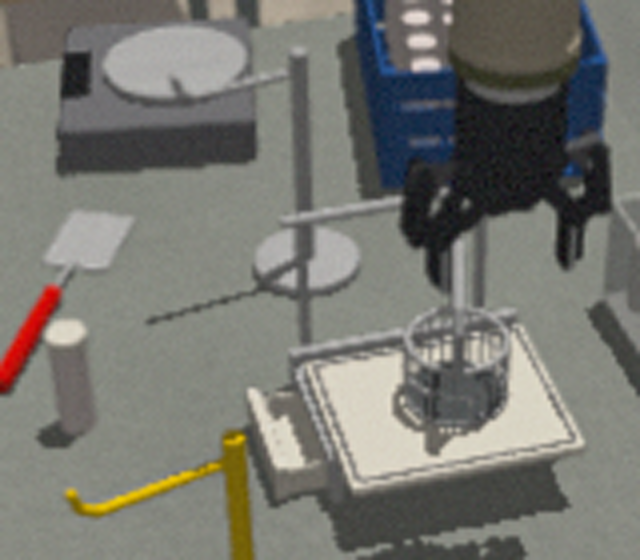

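Crops confirm it: steel hook (post top c1 (628,275), tip (692,150)), bail ends c1 (205,80) and (270,190), tray sticking out toward the robot at c1 (375,115), rail on the far side. Next: wrist view for accurate measurements.

Run:
```python
from h import *
import pickle
D=pickle.load(open('d0.pkl','rb'))
for n in('scene','side','wrist'):
    P=cloud(D[n]); x,y,z=P[...,0],P[...,1],P[...,2]
    hsv=cv2.cvtColor(D[n]['color'],cv2.COLOR_RGB2HSV)
    # bail: points 0.16-0.2 high near lid
    m=(z>.165)&(z<.2)&(x>.53)&(x<.72)&(y>.03)&(y<.15)
    q=P[m]
    if len(q)>5:
        c=q.mean(0);u=np.linalg.svd((q-c)[:,:2])[2][0]; s=(q-c)[:,:2]@u
        print(n,'bail',len(q),c,np.degrees(np.arctan2(u[1],u[0])),s.min(),s.max(),q[:,2].max())
    m=(z>.15)&(z<.185)&(y>.17)&(y<.26)&(x>.45)&(x<.8); q=P[m]
    if len(q)>5:
        c=q.mean(0);u=np.linalg.svd(q-c,full_matrices=False)[2][0]; s=(q-c)@u
        print(n,'rail',len(q),c,u,c+s.min()*u,c+s.max()*u)
    m=(z>.206)&(z<.222)&(x>.475)&(x<.565)&(y>.34)&(y<.4); q=P[m]
    if len(q)>5:
        c=q.mean(0);u=np.linalg.svd(q-c,full_matrices=False)[2][0]; print(n,'hookbar',len(q),c,u)
    m=(z>.05)&(z<.195)&(x>.55)&(x<.61)&(y>.35)&(y<.41); q=P[m]
    if len(q)>5: print(n,'post',len(q),q.mean(0),q.min(0),q.max(0))
    m=(z>.022)&(z<.05)&(x>.4)&(x<.5)&(y>.0)&(y<.2); q=P[m]
    if len(q)>5: print(n,'tray',len(q),np.percentile(q,[2,50,98],axis=0))
    # yellow & others
    for nm,mm in(('yel',(hsv[...,0]>18)&(hsv[...,0]<32)&(hsv[...,1]>150)&(x>.2)),('white high',(z>.085)&(z<.11)&(hsv[...,1]<40)&(hsv[...,2]>130)&(x>.2)&(x<.7)&(abs(y)<.45))):
        k,l,s,ce=cv2.connectedComponentsWithStats(mm.astype(np.uint8))
        for i in range(1,k):
            if s[i,4]>15: q=P[l==i]; print(n,nm,ce[i],np.nanmin(q,0).round(3),np.nanmax(q,0).round(3))
c=D['wrist'];print(px(c,[.62,.095,.185]))
```

```text
scene bail 114 [0.62801464 0.1013747  0.1827321 ] 72.43043272782367 -0.0593716281924568 0.04675698777835836 0.19097257909826892
scene rail 216 [0.6159004  0.22422939 0.1677461 ] [ 9.99915796e-01 -1.29739739e-02  2.77440451e-04] [0.5178019  0.22550222 0.16771888] [0.70363031 0.22309109 0.16777044]
scene hookbar 83 [0.51741397 0.37218482 0.21301259] [ 9.88744618e-01  1.49611877e-01 -6.05445126e-04]
scene post 139 [0.58153539 0.3812291  0.12535251] [0.57422241 0.37335228 0.05001082] [0.58545239 0.38812892 0.19224208]
scene tray 175 [[0.46899253 0.07962576 0.02284466]
 [0.47808822 0.13017509 0.03222349]
 [0.49302573 0.17920011 0.04018342]]
scene yel [287.89169675 189.26353791] [ 0.201 -0.227 -0.001] [0.584 0.016 0.317]
scene white high [244.94736842 170.84210526] [ 0.45  -0.249  0.092] [ 0.47  -0.231  0.101]
scene white high [373.58333333 217.22222222] [0.315 0.206 0.092] [0.35  0.239 0.103]
side bail 71 [0.61778394 0.07533169 0.18480753] -108.82284557233365 -0.060887768756586774 0.038131800196635715 0.19528244786810656
side rail 115 [0.56740769 0.22159603 0.16839108] [-0.99861572  0.013
[... 469 characters left out ...]
43 -0.002] [0.464 0.163 0.238]
side white high [195.75862069 197.98275862] [0.316 0.204 0.092] [0.346 0.241 0.106]
side white high [271.73873874 293.5045045 ] [ 0.436 -0.252  0.094] [ 0.47  -0.22   0.104]
side white high [233.70588235 313.68907563] [ 0.328 -0.287  0.094] [ 0.36  -0.255  0.104]
wrist bail 3151 [0.62309616 0.09064003 0.18506732] -108.63865212451637 -0.050909471256453696 0.056939593547031736 0.19146235715786228
wrist tray 2304 [[0.46823266 0.0744202  0.02283065]
 [0.47680639 0.12760713 0.03525477]
 [0.49468597 0.17298807 0.03922236]]
wrist yel [ 88.75346886 267.53130042] [ 0.355 -0.15  -0.001] [ 0.454 -0.045  0.188]
(np.float64(271.5125498039344), np.float64(76.63828410007693))
```

View pics/wrist0.png

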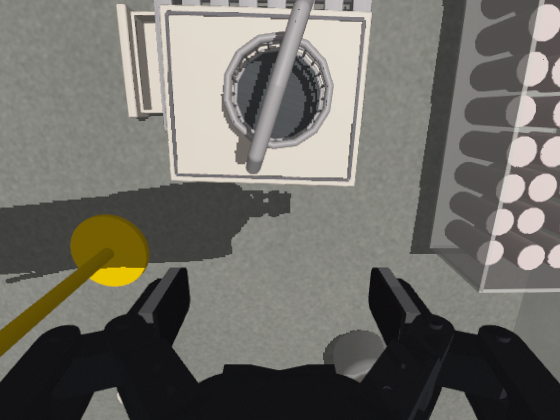

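Wrist view: bail runs (255,165)–(300,5), lid corners (175,182),(353,185),(165,8),(370,10), tray at (140,65), yellow foot at (110,250). Refining the numbers.

Run:
```python
from h import *
import pickle
D=pickle.load(open('d0.pkl','rb'))
for n in('scene','side','wrist'):
    P=cloud(D[n]); x,y,z=P[...,0],P[...,1],P[...,2]
    hsv=cv2.cvtColor(D[n]['color'],cv2.COLOR_RGB2HSV)
    q=P[(z>.113)&(z<.128)&(x>.55)&(x<.7)&(y>.03)&(y<.17)]
    A=np.c_[2*q[:,:2],np.ones(len(q))];b=(q[:,:2]**2).sum(1);s=np.linalg.lstsq(A,b,rcond=None)[0]
    print(n,'rim',len(q),s[:2],np.sqrt(s[2]+s[:2]@s[:2]))
    q=P[(z>.175)&(z<.2)&(x>.57)&(x<.68)&(y>.03)&(y<.16)]
    for a in range(40,160,20):
        t=q[(q[:,1]>a/1000)&(q[:,1]<a/1000+.02)]
        if len(t)>3: print('  bail',t.mean(0).round(4),t[:,2].max().round(4))
    k,l,st,ce=cv2.connectedComponentsWithStats(((z>.06)&(z<.21)&(x>.35)&(x<.8)&(y<-.05)&(y>-.5)&(hsv[...,2]>60)).astype(np.uint8))
    for i in range(1,k):
        if st[i,4]>40: t=P[l==i]; print('  thing',ce[i].round(),t.min(0).round(3),t.max(0).round(3))
c=D['wrist'];g=c['color'].astype(int)
pts=[(160,8),(371,10),(355,185),(172,182)]
print('lid wrist',onz(c,pts,.06).round(4))
pts=[(268,(0))];
# lid corners from scene crop /4+offset
s=D['scene'];pts=np.array([(86,203),(238,58),(388,165),(237,328)])/4+[230,210]-.4
print('lid scene',onz(s,pts,.06).round(4))
b=D['side'];pts=np.array([(293,360),(515,322),(584,441),(350,492)])/4+[180,115]-.4
print('lid side',onz(b,pts,.06).round(4))
# hook tip, post top by triangulation
for nm,p,q in(('tip',(693,148),(285,219)),('posttop',(628,274),(299,52)),('railnear',(462,136),(296,354))):
    print(nm,tri(s,np.array(p)/4+[230,210],b,np.array(q)/4+[180,115]))
```

```text
scene rim 139 [0.62495699 0.09505297] 0.03948560239410843
  bail [0.6137 0.0545 0.1814] 0.1849
  bail [0.6177 0.0704 0.1848] 0.1887
  bail [0.6244 0.0902 0.187 ] 0.191
  bail [0.6308 0.11   0.1856] 0.1904
  bail [0.6374 0.1304 0.1818] 0.1865
  thing [189. 165.] [ 0.554 -0.426  0.06 ] [ 0.615 -0.36   0.204]
  thing [287. 176.] [ 0.4   -0.098  0.061] [ 0.415 -0.082  0.21 ]
  thing [141. 182.] [ 0.666 -0.5    0.06 ] [ 0.8   -0.454  0.137]
  thing [246. 175.] [ 0.45  -0.249  0.061] [ 0.47  -0.221  0.101]
  thing [184. 222.] [ 0.707 -0.291  0.06 ] [ 0.785 -0.215  0.095]
side rim 128 [0.62368112 0.09194028] 0.0397234314974322
  bail [0.6095 0.0509 0.1824] 0.1877
  bail [0.6159 0.0694 0.1873] 0.1903
  bail [0.6216 0.0878 0.1906] 0.1953
  bail [0.6291 0.1081 0.1901] 0.1926
  bail [0.6351 0.1264 0.1865] 0.19
  thing [240. 250.] [ 0.397 -0.103  0.06 ] [ 0.413 -0.086  0.21 ]
  thing [375. 281.] [ 0.701 -0.297  0.06 ] [ 0.78  -0.222  0.096]
  thing [272. 298.] [ 0.435 -0.255  0.062] [ 0.47  -0.22   0.104]
  thing [343. 328.] [ 0.548 -0.433  0.06 ] [ 0.613 -0.37   0.205]
  thing [238. 316.] [ 0.3
[... 362 characters left out ...]
42. 308.] [ 0.397 -0.102  0.06 ] [ 0.414 -0.086  0.188]
  thing [359. 370.] [ 0.707 -0.243  0.06 ] [ 0.745 -0.221  0.083]
lid wrist [[0.5186 0.1648 0.06  ]
 [0.7055 0.1628 0.06  ]
 [0.7022 0.0041 0.06  ]
 [0.5141 0.0073 0.06  ]]
lid scene [[0.7016 0.0082 0.06  ]
 [0.5164 0.0124 0.06  ]
 [0.5178 0.17   0.06  ]
 [0.7058 0.1661 0.06  ]]
lid side [[0.5117 0.1801 0.06  ]
 [0.7052 0.1733 0.06  ]
 [0.7042 0.0128 0.06  ]
 [0.512  0.0116 0.06  ]]
tip (array([0.485468  , 0.32649827, 0.15524784]), np.float64(0.14292547567980732))
posttop (array([0.57619202, 0.38010327, 0.23115866]), np.float64(0.003723753157176092))
railnear (array([0.49341642, 0.19364372, 0.07396474]), np.float64(0.05619347160147243))
```

Emit:
jog_arm([
  [0.035, -0.005, 0, 0, 0, 0.12, 1],
  [0.065, -0.01, 0, 0, 0, 0.24, 1],
  [0.065, -0.01, 0.02, 0, 0, 0.321, 1],
  [0.065, -0.01, 0.05, 0, 0, 0.321, 1],
  [0.065, -0.01, 0.069, 0, 0, 0.321, 1],
])

```text
clock: 0.57
position: [0.6142, 0.0657, 0.185]
ee_rot: [0.811, 0.585, -0.001, -0.0]
ft_force: [-0.1, -0.3, -0.7]
grip_width: 1.002
grasp_force: 0.0
```

Run:
```python
from h import *
import pickle
D=pickle.load(open('d0.pkl','rb'));s=D['scene'];b=D['side']
for nm,p,q in(('tip',(693,148),(178,80)),('railnear',(462,136),(284,220))):
    print(nm,tri(s,np.array(p)/4+[230,210],b,np.array(q)/4+[180,115]))
for n in('scene','side'):
    P=cloud(D[n]); x,y,z=P[...,0],P[...,1],P[...,2]
    q=P[(z>.155)&(z<.18)&(y>.20)&(y<.24)&(x>.49)&(x<.73)]; print(n,'rail',np.percentile(q,[1,50,99],axis=0).round(4))
    q=P[(z>.05)&(z<.07)&(y>.165)&(y<.205)&(x>.5)&(x<.72)]; print('kerb',np.percentile(q,[1,50,99],axis=0).round(4))
```

```text
tip (array([0.46612463, 0.36500908, 0.232074  ]), np.float64(0.00478809942638603))
railnear (array([0.52113401, 0.2257063 , 0.16745246]), np.float64(0.0012800066612175755))
scene rail [[0.5185 0.2184 0.1629]
 [0.6167 0.2244 0.1681]
 [0.7029 0.2291 0.1723]]
kerb [[0.5125 0.1653 0.0502]
 [0.6139 0.1828 0.0594]
 [0.7087 0.1917 0.0652]]
side rail [[0.5177 0.2145 0.1585]
 [0.5673 0.2216 0.1706]
 [0.655  0.2281 0.1748]]
kerb [[0.5102 0.1653 0.0508]
 [0.5796 0.1817 0.0613]
 [0.7069 0.193  0.0686]]
```

Emit:
jog_arm([
  [0, 0, 0, 0, 0, 0, -1],
  [0, 0, 0, 0, 0, 0, -1],
  [0, 0, 0, 0, 0, 0, -1],
  [0, 0, 0, 0, 0, 0, -1],
  [0, 0, 0, 0, 0, 0, -1],
], grip_force=80)

```text
clock: 0.98
position: [0.6158, 0.065, 0.1889]
ee_rot: [0.811, 0.585, 0.001, 0.001]
ft_force: [-0.1, -0.3, 0.8]
grip_width: 0.294
grasp_force: 0.0
```

Emit:
jog_arm([
  [0, 0, -0.01, 0, 0, 0, -1],
  [0, 0, -0.03, 0, 0, 0, -1],
  [0, 0, -0.05, 0, 0, 0, -1],
])

```text
clock: 1.23
position: [0.6146, 0.0649, 0.2384]
ee_rot: [0.811, 0.585, -0.0, -0.0]
ft_force: [0.2, 0.5, -1.4]
grip_width: 0.076
grasp_force: 78.2
```

Emit:
jog_arm([
  [0, 0, -0.035, 0, 0, 0, -1],
  [0, 0, -0.07, 0, 0, 0, -1],
  [0, 0, -0.1, 0, 0, 0, -1],
  [0, 0, -0.1, 0, 0, 0, -1],
])

```text
clock: 1.57
position: [0.6166, 0.0652, 0.3458]
ee_rot: [0.811, 0.585, 0.005, 0.002]
ft_force: [0.8, 0.2, -0.7]
grip_width: 0.076
grasp_force: 78.4
```

```bash
cat > bail.py <<'E'
from h import *
o=get_obs();T=o['position'];R=Rn.from_quat(o['ee_rot']).as_matrix();print(T,R.round(3).tolist(),o['grip_width'],o['grasp_force'],o['joint_pos'].round(2))
for n in('scene','side'):
    c=cam(n);save(c,n+f"_{o['clock']:.2f}.png");P=cloud(c);
    q=((P-T)@R).reshape(-1,3)  # tool coords
    m=(q[:,2]>-.03)&(q[:,2]<.17)&(abs(q[:,1])<.06)&(q[:,0]>-.06)&(q[:,0]<.12)
    q=q[m]
    b=q[(q[:,0]>.02)&(q[:,2]<.04)]
    for a in range(20,80,10):
        t=b[(b[:,0]*1000>a)&(b[:,0]*1000<a+10)]
        if len(t): print(n,a,len(t),t.mean(0).round(4),t.min(0).round(4),t.max(0).round(4))
    print('low',q[:,2].max(), q[q[:,2]>.1].mean(0))
E
python3 bail.py
```

```text
[0.61659565 0.06523376 0.34576952] [[0.316, 0.949, 0.011], [0.949, -0.316, 0.002], [0.005, 0.01, -1.0]] 0.07615080735316293 78.42051092768088 [-0.14  0.29 -0.05  1.34  0.01  1.51 -0.51]
scene 20 13 [0.0246 0.0013 0.0131] [ 0.0203 -0.0045  0.0087] [0.0293 0.0044 0.0178]
scene 30 12 [0.0349 0.001  0.0128] [ 0.0309 -0.0042  0.0104] [0.0388 0.0051 0.016 ]
scene 40 16 [0.0447 0.0012 0.0144] [ 0.0401 -0.0035  0.011 ] [0.0493 0.005  0.0217]
scene 50 14 [0.0552 0.0012 0.016 ] [ 0.0507 -0.0048  0.0129] [0.0595 0.0048 0.0202]
scene 60 13 [0.0649 0.0003 0.0174] [ 0.0607 -0.0061  0.0148] [0.0686 0.0045 0.0223]
scene 70 20 [0.0753 0.0013 0.0203] [ 0.0706 -0.0045  0.0143] [0.0791 0.0056 0.0308]
low 0.14195947392233813 [0.0298842  0.00239118 0.13048986]
side 20 3 [ 0.024  -0.0011  0.011 ] [ 0.021  -0.0021  0.0107] [0.0258 0.0008 0.0114]
side 30 2 [ 0.0351 -0.0005  0.0132] [ 0.0333 -0.0019  0.0122] [0.0368 0.0009 0.0143]
side 40 2 [ 0.0452 -0.0004  0.016 ] [ 0.045  -0.0018  0.0159] [0.0454 0.0011 0.0161]
side 50 3 [0.0547 0.0002 0.0172] [ 0.0513 -0.0017  0.0163] [0.0597 0.0013 0.0179]
side 60 4 [0.0647 0.0006 0.0192] [ 0.0616 -0.0016  0.0172] [0.0686 0.0043 0.0208]
side 70 1 [0.0751 0.0045 0.0236] [0.0751 0.0045 0.0236] [0.0751 0.0045 0.0236]
low 0.14512658891977578 [0.01991591 0.0008776  0.12757019]
```

Emit:
jog_arm([
  [0.02, -0.031, 0, 0, 0, -0.093, -1],
  [0.041, -0.062, 0, 0, 0, -0.186, -1],
  [0.061, -0.093, 0, 0, 0, -0.279, -1],
  [0.081, -0.124, 0, 0, 0, -0.372, -1],
  [0.1015, -0.155, 0, 0, 0, -0.464, -1],
])

```text
clock: 2.08
position: [0.4981, 0.2109, 0.336]
ee_rot: [0.653, 0.757, -0.001, -0.0]
ft_force: [0.3, 1.1, -1.6]
grip_width: 0.075
grasp_force: 78.5
```

Emit:
jog_arm([
  [0.032, -0.019, 0, 0, 0, 0, -1],
  [0.064, -0.037, 0, 0, 0, 0, -1],
  [0.097, -0.056, 0, 0, 0, 0, -1],
  [0.129, -0.0745, 0, 0, 0, 0, -1],
  [0.129, -0.0745, 0, 0, 0, 0, -1],
])

```text
clock: 2.5
position: [0.4014, 0.3335, 0.3364]
ee_rot: [0.651, 0.759, -0.001, -0.002]
ft_force: [-0.9, 0.9, -2.5]
grip_width: 0.074
grasp_force: 78.4
```

Emit:
jog_arm([
  [0, 0, 0, 0, 0, 0, -1],
  [0, 0, 0, 0, 0, 0, -1],
])

```text
clock: 2.67
position: [0.4079, 0.3266, 0.3363]
ee_rot: [0.655, 0.756, -0.001, 0.0]
ft_force: [-0.0, 0.2, -2.4]
grip_width: 0.076
grasp_force: 78.5
```

```bash
python3 bail.py
python3 - <<'E'
from h import *
c=cam('scene');P=cloud(c);x,y,z=P[...,0],P[...,1],P[...,2]
q=P[(z>.206)&(z<.222)&(x>.475)&(x<.565)&(y>.34)&(y<.4)];print(len(q),q.mean(0))
import glob
f=sorted(glob.glob('pics/scene_*'))[-1];a=cv2.imread(f)[160:330,260:460];cv2.imwrite('pics/v1.png',cv2.resize(a,(700,595),interpolation=cv2.INTER_CUBIC))
E
```

```text
[0.40785291 0.32655215 0.33631236] [[-0.142, 0.99, -0.001], [0.99, 0.142, -0.002], [-0.001, -0.001, -1.0]] 0.07563521586813339 78.49234927911311 [-0.45  0.09 -0.34  1.58  0.03  1.47 -0.64]
scene 20 15 [0.0244 0.004  0.0132] [ 0.0202 -0.0006  0.0096] [0.0291 0.0088 0.0169]
scene 30 17 [0.0346 0.0027 0.0138] [ 0.0301 -0.001   0.0102] [0.0391 0.0076 0.0195]
scene 40 15 [0.0445 0.0031 0.0142] [ 0.04   -0.0023  0.0093] [0.0489 0.0072 0.0192]
scene 50 17 [0.055  0.0033 0.0157] [ 0.05   -0.0011  0.0119] [0.0599 0.0064 0.0207]
scene 60 16 [0.0653 0.0022 0.0185] [ 0.061  -0.0038  0.0127] [0.0699 0.0059 0.0222]
scene 70 20 [0.0755 0.0034 0.024 ] [ 0.0708 -0.001   0.0161] [0.0798 0.0078 0.038 ]
low 0.14197245345489012 [ 2.99123443e-02 -3.39813796e-05  1.29567171e-01]
side 50 2 [ 0.057  -0.0027  0.0144] [ 0.0552 -0.0034  0.0135] [ 0.0588 -0.0021  0.0152]
side 60 1 [ 0.0642 -0.004   0.0156] [ 0.0642 -0.004   0.0156] [ 0.0642 -0.004   0.0156]
side 70 7 [ 0.0751 -0.0003  0.0319] [ 0.0701 -0.0022  0.0262] [0.0778 0.0014 0.0373]
low 0.1397716084102396 [ 0.02191689 -0.00041282  0.12578328]
84 [0.51716515 0.37221831 0.21310264]
```

View pics/v1.png

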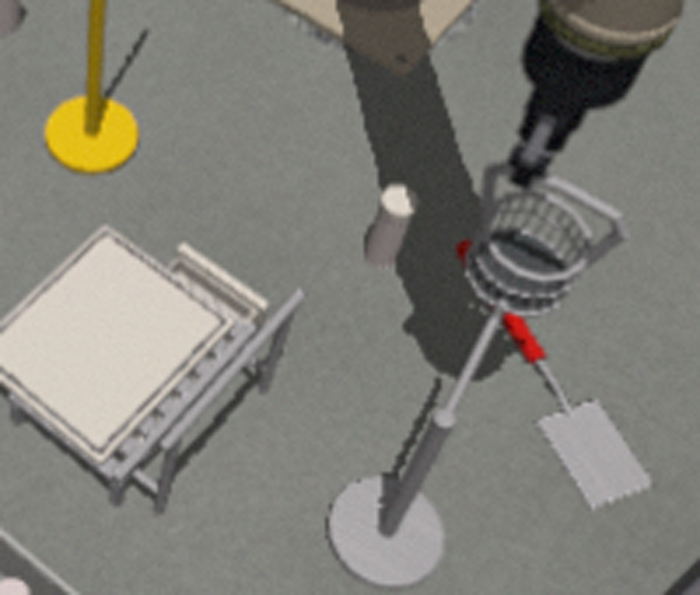

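The basket hangs from the gripper at (535,240), just short of the hook tip at (497,312), bail square to the hook. Lower, then thread it on.

Emit:
jog_arm([
  [0, 0, 0.035, 0, 0, 0, -1],
  [0, 0, 0.069, 0, 0, 0, -1],
  [0, 0, 0.069, 0, 0, 0, -1],
  [0, 0, 0.069, 0, 0, 0, -1],
])

```text
clock: 3.15
position: [0.4078, 0.326, 0.2675]
ee_rot: [0.655, 0.755, -0.002, -0.0]
ft_force: [0.5, 0.3, -2.3]
grip_width: 0.074
grasp_force: 78.6
```

Emit:
jog_arm([
  [0, 0.025, 0, 0, 0, 0, -1],
  [0, 0.05, 0, 0, 0, 0, -1],
  [0, 0.075, 0, 0, 0, 0, -1],
  [0, 0.095, 0, 0, 0, 0, -1],
  [0, 0.11, 0, 0, 0, 0, -1],
])

```text
clock: 3.57
position: [0.5196, 0.3427, 0.271]
ee_rot: [0.656, 0.755, 0.002, 0.001]
ft_force: [-0.4, -0.4, -1.7]
grip_width: 0.074
grasp_force: 78.7
```

Emit:
jog_arm([
  [0, 0, 0, 0, 0, 0, -1],
  [0, 0, 0, 0, 0, 0, -1],
])

```text
clock: 3.73
position: [0.5179, 0.3429, 0.2702]
ee_rot: [0.655, 0.755, 0.001, 0.0]
ft_force: [-0.4, -0.7, -1.6]
grip_width: 0.075
grasp_force: 78.7
```

```bash
python3 bail.py
python3 - <<'E'
import glob,cv2
f=sorted(glob.glob('pics/scene_*'))[-1];a=cv2.imread(f)[190:330,320:440];a=cv2.resize(a,(400,466),interpolation=cv2.INTER_CUBIC)
f=sorted(glob.glob('pics/side_*'))[-1];b=cv2.imread(f)[90:230,190:310];b=cv2.resize(b,(400,466),interpolation=cv2.INTER_CUBIC)
cv2.imwrite('pics/v2.png',cv2.hconcat([a,b]))
E
```

```text
[0.51787892 0.34290814 0.27015828] [[-0.141, 0.99, 0.001], [0.99, 0.141, 0.001], [0.001, 0.002, -1.0]] 0.07509427521199476 78.70241607539356 [-0.43  0.33 -0.29  1.44  0.1   1.38 -0.58]
scene 20 22 [ 0.0258 -0.0059  0.0192] [ 0.0208 -0.0514  0.0088] [0.0298 0.059  0.0396]
scene 30 19 [ 0.0344 -0.005   0.0167] [ 0.0308 -0.0552  0.01  ] [0.0397 0.0067 0.0386]
scene 40 15 [0.0452 0.0032 0.0144] [ 0.0407 -0.0021  0.012 ] [0.0494 0.0061 0.0197]
scene 50 15 [0.0549 0.0029 0.0165] [ 0.0507 -0.0015  0.0139] [0.0594 0.0066 0.0203]
scene 60 16 [0.0648 0.0033 0.0181] [ 0.0604 -0.0019  0.0143] [0.0694 0.0071 0.025 ]
scene 70 21 [0.0751 0.0028 0.023 ] [ 0.0701 -0.0024  0.0146] [0.0798 0.0064 0.0397]
low 0.14163515180217812 [0.02970159 0.00028782 0.12944718]
side 20 5 [ 0.0272 -0.008   0.0362] [ 0.0249 -0.0527  0.0323] [0.029  0.0584 0.0392]
side 40 1 [ 0.048  -0.0064  0.0132] [ 0.048  -0.0064  0.0132] [ 0.048  -0.0064  0.0132]
side 70 5 [ 0.0749 -0.0004  0.0327] [ 0.0709 -0.0037  0.0256] [0.0772 0.0031 0.0399]
low 0.16953727408203026 [0.02524729 0.00544577 0.12640508]
```

View pics/v2.png

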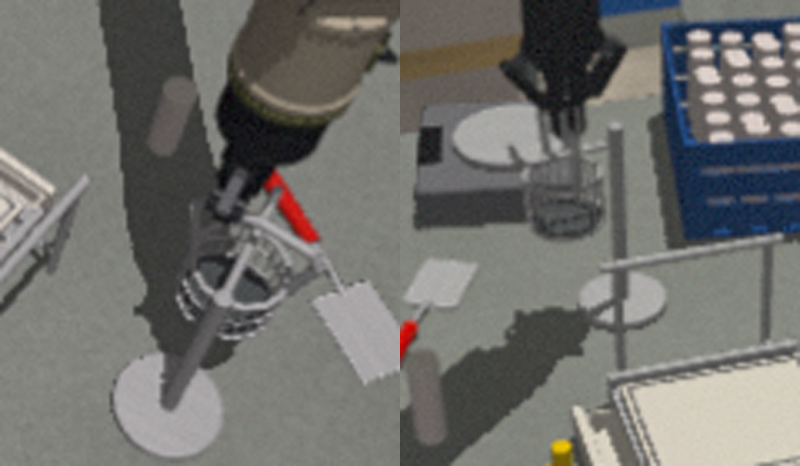

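The hook passes through the bail opening (left panel (235,265)). Lower onto it.

Emit:
jog_arm([
  [0, 0, 0.015, 0, 0, 0, -1],
  [0, 0, 0.028, 0, 0, 0, -1],
  [0, 0, 0.033, 0, 0, 0, -1],
  [0, 0, 0.035, 0, 0, 0, -1],
  [0, 0, 0.035, 0, 0, 0, -1],
])

```text
clock: 4.25
position: [0.5163, 0.343, 0.2336]
ee_rot: [0.655, 0.756, -0.0, -0.0]
ft_force: [0.3, -1.0, -0.9]
grip_width: 0.082
grasp_force: 78.9
```

Emit:
jog_arm([
  [0, 0, 0, 0, 0, 0, -1],
  [0, 0, 0, 0, 0, 0, -1],
])

```text
clock: 4.42
position: [0.5169, 0.3431, 0.2338]
ee_rot: [0.655, 0.756, 0.0, 0.0]
ft_force: [-0.4, 0.6, -0.3]
grip_width: 0.073
grasp_force: 78.9
```

Emit:
jog_arm([
  [0, 0, 0, 0, 0, 0, -0.8],
  [0, 0, 0, 0, 0, 0, -0.5],
  [0, 0, 0, 0, 0, 0, -0.2],
  [0, 0, 0, 0, 0, 0, -0.2],
  [0, 0, 0, 0, 0, 0, -0.2],
])

```text
clock: 4.83
position: [0.5168, 0.3431, 0.2335]
ee_rot: [0.655, 0.756, 0.0, 0.0]
ft_force: [-1.2, -0.2, -0.0]
grip_width: 0.401
grasp_force: 0.0
```

Emit:
jog_arm([
  [0, 0, 0, 0, 0, 0, -0.2],
  [0, 0, -0.02, 0, 0, 0, -0.2],
  [0, 0, -0.05, 0, 0, 0, -0.2],
  [0, 0, -0.09, 0, 0, 0, -0.2],
  [0, 0, -0.12, 0, 0, 0, -0.2],
])

```text
clock: 5.25
position: [0.5166, 0.343, 0.3561]
ee_rot: [0.655, 0.756, 0.001, 0.0]
ft_force: [0.6, 1.1, 0.8]
grip_width: 0.402
grasp_force: 0.0
```

Run:
```python
from h import *
for k in range(2):
    for n in('scene','side'):
        c=cam(n);P=cloud(c);x,y,z=P[...,0],P[...,1],P[...,2]
        if k==0: save(c,n+'_h.png')
        q=P[(z>.214)&(z<.24)&(abs(x-.5127)<.03)&(y>.31)&(y<.43)]
        b=P[(z>.08)&(z<.2)&(np.hypot(x-.5127,y-.37)<.06)]
        print(n,len(q),q.mean(0).round(4),q[:,1].min(),q[:,1].max(),'basket z',b[:,2].min().round(4),b.mean(0).round(4))
```

```text
scene 134 [0.5155 0.3724 0.2185] 0.3263163836713068 0.41843180767570687 basket z 0.0906 [0.5139 0.3713 0.1234]
side 53 [0.5123 0.3631 0.2201] 0.3184674370489452 0.4095646203731461 basket z 0.0811 [0.5169 0.3665 0.1302]
scene 134 [0.5146 0.3729 0.2184] 0.32821111850356577 0.41986050322275165 basket z 0.0917 [0.5138 0.3717 0.1234]
side 57 [0.5115 0.3627 0.2197] 0.3233030203851789 0.41214558256059297 basket z 0.0833 [0.517  0.3664 0.1306]
```

Basket hangs at the hook seat (bail z 0.2185, underside ≈0.09, steady). Now push the tray in with shut fingers.

Emit:
jog_arm([
  [-0.033, -0.02, 0, 0, 0, 0, -1],
  [-0.066, -0.04, 0, 0, 0, 0.05, -1],
  [-0.1, -0.06, 0, 0, 0, 0.1, -1],
  [-0.133, -0.08, 0, 0, 0, 0.143, -1],
  [-0.166, -0.1, 0.02, 0, 0, 0.143, -1],
])

```text
clock: 5.87
position: [0.4417, 0.1643, 0.3355]
ee_rot: [0.708, 0.706, 0.001, 0.001]
ft_force: [1.1, -0.3, 0.6]
grip_width: 0.001
grasp_force: 0.0
```

Emit:
jog_arm([
  [-0.0167, -0.012, 0.035, 0, 0, 0, -1],
  [-0.035, -0.026, 0.07, 0, 0, 0, -1],
  [-0.035, -0.026, 0.11, 0, 0, 0, -1],
  [-0.035, -0.026, 0.15, 0, 0, 0, -1],
  [-0.035, -0.026, 0.15, 0, 0, 0, -1],
])

```text
clock: 6.28
position: [0.4114, 0.1287, 0.1768]
ee_rot: [0.707, 0.707, -0.005, -0.003]
ft_force: [-1.0, -0.4, -0.4]
grip_width: 0.002
grasp_force: 0.0
```

Emit:
jog_arm([
  [0, 0, 0, 0, 0, 0, -1],
])

```text
clock: 6.37
position: [0.4146, 0.1304, 0.183]
ee_rot: [0.707, 0.707, -0.002, -0.001]
ft_force: [-0.3, 0.6, 1.5]
grip_width: 0.0
grasp_force: 0.0
```

Emit:
jog_arm([
  [0, 0, 0.04, 0, 0, 0, -1],
  [0, 0, 0.08, 0, 0, 0, -1],
  [0, 0, 0.115, 0, 0, 0, -1],
  [0, 0, 0.138, 0, 0, 0, -1],
  [0, 0, 0.138, 0, 0, 0, -1],
])

```text
clock: 6.78
position: [0.4151, 0.1307, 0.0443]
ee_rot: [0.707, 0.707, -0.002, -0.001]
ft_force: [-1.4, 0.1, 0.2]
grip_width: -0.002
grasp_force: 0.0
```

Emit:
jog_arm([
  [0, 0.015, 0, 0, 0, 0, -1],
  [0, 0.03, 0, 0, 0, 0, -1],
  [0, 0.042, 0, 0, 0, 0, -1],
  [0, 0.05, 0, 0, 0, 0, -1],
  [0, 0.056, 0, 0, 0, 0, -1],
])

```text
clock: 7.2
position: [0.4742, 0.1315, 0.0486]
ee_rot: [0.707, 0.707, 0.001, 0.001]
ft_force: [-0.3, -0.1, 2.0]
grip_width: -0.0
grasp_force: 0.8
```

Emit:
jog_arm([
  [0, 0.005, 0, 0, 0, 0, -1],
  [0, 0.009, 0, 0, 0, 0, -1],
  [0, 0.011, 0, 0, 0, 0, -1],
  [0, 0.011, 0, 0, 0, 0, -1],
])

```text
clock: 7.53
position: [0.4834, 0.1309, 0.0464]
ee_rot: [0.707, 0.707, 0.0, 0.0]
ft_force: [0.1, -0.1, -0.2]
grip_width: 0.0
grasp_force: 0.0
```

```bash
cat > tray.py <<'E'
from h import *
o=get_obs();print(o['position'],o['ft_force'])
for n in('scene','side','wrist'):
    c=cam(n);P=cloud(c);x,y,z=P[...,0],P[...,1],P[...,2]
    q=P[(z>.022)&(z<.045)&(x>.44)&(x<.515)&(y>.07)&(y<.185)&(c['color'].min(2)>110)]
    print(n,len(q),np.percentile(q,[2,10,50],axis=0).round(4).tolist() if len(q)>5 else '')
E
python3 tray.py
```

```text
[0.4834058  0.13092933 0.04641651] [ 0.07596645 -0.11087437 -0.24670641]
scene 23 [[0.4939, 0.0783, 0.028], [0.4976, 0.0826, 0.0334], [0.5007, 0.1472, 0.0357]]
side 39 [[0.4982, 0.0767, 0.0296], [0.4993, 0.0794, 0.0318], [0.5047, 0.0967, 0.038]]
wrist 2877 [[0.4975, 0.1194, 0.0293], [0.4985, 0.1275, 0.0301], [0.5029, 0.1519, 0.0377]]
```

Emit:
jog_arm([
  [0, 0.004, 0, 0, 0, 0, -1],
  [0, 0.007, 0, 0, 0, 0, -1],
  [0, 0.009, 0, 0, 0, 0, -1],
  [0, 0.009, 0, 0, 0, 0, -1],
])

```text
clock: 8.02
position: [0.4876, 0.131, 0.0453]
ee_rot: [0.707, 0.707, -0.004, -0.003]
ft_force: [-23.0, -0.4, 18.4]
grip_width: 0.001
grasp_force: 11.8
```

```bash
python3 tray.py
```

```text
[0.487632   0.13096677 0.04527267] [-23.03415817  -0.41442962  18.43849414]
scene 9 [[0.495, 0.0807, 0.0251], [0.4989, 0.0832, 0.0319], [0.5027, 0.1429, 0.0366]]
side 26 [[0.501, 0.0755, 0.0345], [0.5026, 0.076, 0.0368], [0.5057, 0.0937, 0.0394]]
wrist 2102 [[0.5006, 0.1245, 0.0364], [0.5015, 0.1317, 0.037], [0.5049, 0.1537, 0.038]]
```

Tray is at its stop (23 N reaction, face at x≈0.503). Back off and rise.

Emit:
jog_arm([
  [0, -0.03, 0, 0, 0, 0, -1],
  [0, -0.04, -0.03, 0, 0, 0, -1],
  [0, -0.04, -0.07, 0, 0, 0, -1],
  [0, -0.04, -0.11, 0, 0, 0, -1],
  [0, -0.04, -0.15, 0, 0, 0, -1],
])

```text
clock: 8.58
position: [0.4516, 0.1308, 0.1981]
ee_rot: [0.707, 0.707, 0.0, 0.0]
ft_force: [2.1, 0.2, 0.3]
grip_width: 0.0
grasp_force: 0.0
```

Emit:
jog_arm([
  [-0.03, 0.02, -0.015, 0, 0, 0, 0.1],
  [-0.06, 0.04, -0.03, 0, 0, 0, 0.1],
  [-0.09, 0.06, -0.045, 0, 0, 0, 0.1],
  [-0.12, 0.08, -0.06, 0, 0, 0, 0.1],
  [-0.15, 0.1, -0.075, 0, 0, 0, 0.1],
])

```text
clock: 9.0
position: [0.5529, -0.0208, 0.2723]
ee_rot: [0.707, 0.707, 0.0, 0.0]
ft_force: [0.3, 0.2, 0.5]
grip_width: 0.552
grasp_force: 0.0
```

Emit:
jog_arm([
  [-0.027, 0.02, -0.01, 0, 0, 0, 0.1],
  [-0.054, 0.04, -0.02, 0, 0, 0, 0.1],
  [-0.082, 0.057, -0.03, 0, 0, 0, 0.1],
  [-0.082, 0.057, -0.03, 0, 0, 0, 0.1],
  [-0.082, 0.057, -0.03, 0, 0, 0, 0.1],
])

```text
clock: 9.42
position: [0.6096, -0.1033, 0.3011]
ee_rot: [0.708, 0.706, -0.0, 0.0]
ft_force: [0.0, 0.7, -0.5]
grip_width: 0.553
grasp_force: 0.0
```

```bash
cat > rot.py <<'E'
import sys
from h import *
o=get_obs();T=o['position'];R=Rn.from_quat(o['ee_rot']).as_matrix()
p=np.radians(float(sys.argv[1]));yaw=np.radians(-1.0)
Rt=Rn.from_euler('z',yaw).as_matrix()@np.c_[[-1,0,0],[0,np.sin(p),np.cos(p)],[0,np.cos(p),-np.sin(p)]]
print(T.round(4),o['joint_pos'].round(2),o['ft_force'].round(1),o['grip_width'])
rv=Rn.from_matrix(R.T@Rt).as_rotvec();print('rotvec',rv.round(3),'n rows',np.linalg.norm(rv)/.125,'per row',(rv/np.linalg.norm(rv)*.12).round(3))
if len(sys.argv)>2: print('shift tool',(R.T@(np.array(eval(sys.argv[2]))-T)).round(4))
E
python3 rot.py 35
```

```text
[ 0.6096 -0.1033  0.3011] [ 0.06  0.3   0.05  1.42 -0.01  1.43  0.1 ] [ 0.   0.7 -0.5] 0.5531600371040643
rotvec [-0.753  0.743 -1.425] n rows 14.195266655758545 per row [-0.051  0.05  -0.096]
```

Emit:
jog_arm([
  [0, 0, 0, -0.051, 0.05, -0.096, 0.1],
  [0, 0, 0, -0.102, 0.1, -0.192, 0.1],
  [0, 0, 0, -0.153, 0.15, -0.288, 0.1],
  [0, 0, 0, -0.204, 0.2, -0.384, 0.1],
  [0, 0, 0, -0.255, 0.25, -0.48, 0.1],
])

```text
clock: 9.83
position: [0.6087, -0.0995, 0.3017]
ee_rot: [0.506, 0.844, 0.178, 0.002]
ft_force: [0.3, 0.1, 0.9]
grip_width: 0.55
grasp_force: 0.0
```

Emit:
jog_arm([
  [0, 0, 0, -0.051, 0.05, -0.096, 0.1],
  [0, 0, 0, -0.102, 0.1, -0.192, 0.1],
  [0, 0, 0, -0.153, 0.15, -0.288, 0.1],
  [0, 0, 0, -0.204, 0.2, -0.384, 0.1],
  [0, 0, 0, -0.255, 0.25, -0.48, 0.1],
])

```text
clock: 10.25
position: [0.6086, -0.0999, 0.3016]
ee_rot: [0.262, 0.904, 0.338, 0.004]
ft_force: [0.3, 0.1, -0.7]
grip_width: 0.55
grasp_force: 0.0
```

Emit:
jog_arm([
  [0, 0, 0, -0.051, 0.05, -0.096, 0.1],
  [0, 0, 0, -0.102, 0.1, -0.192, 0.1],
  [0, 0, 0, -0.153, 0.15, -0.288, 0.1],
  [0, 0, 0, -0.204, 0.2, -0.384, 0.1],
  [0, 0, 0, -0.25, 0.245, -0.465, 0.1],
])

```text
clock: 10.67
position: [0.6086, -0.1004, 0.301]
ee_rot: [0.003, 0.885, 0.466, 0.003]
ft_force: [-0.6, -0.4, 0.2]
grip_width: 0.552
grasp_force: 0.0
```

```bash
python3 rot.py 35 [.609,-.02,.08]
python3 - <<'E'
from h import *
a=cam('scene')['color'];b=cam('side')['color']
cv2.imwrite('pics/v3.png',cv2.hconcat([a[60:340,120:400],b[60:340,200:480]])[:,:,::-1])
E
```

```text
[ 0.6086 -0.1004  0.301 ] [ 0.59  0.57 -0.17  1.32 -0.78  1.71  2.07] [-0.6 -0.4  0.2] 0.5515769346526723
rotvec [ 0.01  -0.006  0.008] n rows 0.1148422198269537 per row [ 0.084 -0.048  0.071]
shift tool [ 0.0011 -0.1368  0.1912]
```

View pics/v3.png

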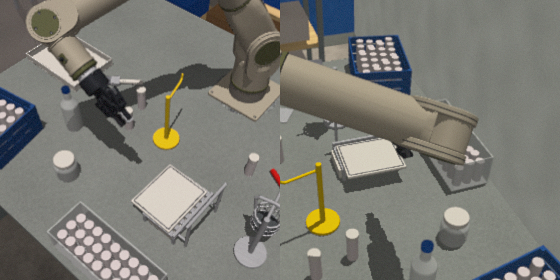

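Left panel: gripper (110,100) tilted and aimed at the rack; basket on hook (262,215); bystanders in place. Descend to the pre-grasp.

Emit:
jog_arm([
  [0, -0.02, 0.028, 0, 0, 0, 0.1],
  [0, -0.042, 0.056, 0, 0, 0, 0.1],
  [0, -0.064, 0.084, 0, 0, 0, 0.1],
  [0, -0.084, 0.112, 0, 0, 0, 0.1],
  [0, -0.1, 0.135, 0, 0, 0, 0.1],
])

```text
clock: 11.18
position: [0.6092, -0.0449, 0.1404]
ee_rot: [0.007, 0.886, 0.464, 0.003]
ft_force: [0.9, 0.2, -0.5]
grip_width: 0.547
grasp_force: 0.0
```

Emit:
jog_arm([
  [0, 0, 0, 0.01, -0.006, 0.008, 0.1],
])

```text
clock: 11.27
position: [0.6073, -0.043, 0.1374]
ee_rot: [0.012, 0.887, 0.461, 0.0]
ft_force: [-0.9, -0.1, -0.9]
grip_width: 0.551
grasp_force: 0.0
```

```bash
python3 rot.py 35 [.609,-.0325,.0944]
```

```text
[ 0.6073 -0.043   0.1374] [ 0.53  0.68 -0.19  1.52 -0.77  1.43  2.22] [-0.9 -0.1 -0.9] 0.5512315926366824
rotvec [-0.002 -0.003 -0.011] n rows 0.0925526882240614 per row [-0.021 -0.033 -0.114]
shift tool [-0.0019 -0.0291  0.0333]
```

Emit:
jog_arm([
  [-0.001, -0.015, 0.017, 0, 0, 0, 0.1],
  [-0.002, -0.029, 0.033, 0, 0, -0.006, 0.1],
  [-0.002, -0.029, 0.033, 0, 0, -0.006, 0.1],
  [-0.002, -0.029, 0.033, 0, 0, -0.006, 0.1],
])

```text
clock: 11.6
position: [0.6123, -0.0365, 0.1009]
ee_rot: [0.008, 0.888, 0.46, 0.006]
ft_force: [-0.2, 0.9, 0.5]
grip_width: 0.55
grasp_force: 0.0
```

```bash
python3 rot.py 35 [.609,.0166,.060]
python3 - <<'E'
from h import *
a=cam('side');P=cloud(a);o=get_obs();T=o['position'];R=Rn.from_quat(o['ee_rot']).as_matrix()
for nm in('side','scene','wrist'):
    c=cam(nm);P=cloud(c).reshape(-1,3);hsv=cv2.cvtColor(c['color'],cv2.COLOR_RGB2HSV).reshape(-1,3)
    q=P[(abs(P[:,2]-.06)<.006)&(hsv[:,1]<40)&(hsv[:,2]>150)&(P[:,0]>.5)&(P[:,0]<.72)&(P[:,1]>-.02)&(P[:,1]<.2)]
    if len(q)>20: r=cv2.minAreaRect(q[:,:2].astype(np.float32)*1000);print(nm,len(q),r,np.median(q[:,2]),np.percentile(q[:,1],[.5,99.5]))
cv2.imwrite('pics/v4.png',a['color'][100:310,200:440][:,:,::-1])
E
```

```text
[ 0.6123 -0.0365  0.1009] [ 0.52  0.73 -0.19  1.53 -0.77  1.37  2.26] [-0.2  0.9  0.5] 0.549523338487108
rotvec [-0.004  0.004  0.001] n rows 0.044449666627002664 per row [-0.091  0.076  0.016]
shift tool [ 0.0045 -0.0028  0.0669]
side 156 ((611.1718139648438, 92.17691802978516), (242.42437744140625, 104.82994842529297), 25.281848907470703) 0.06212064608029155 [0.01092684 0.18850875]
scene 2632 ((610.0361938476562, 99.60995483398438), (180.85182189941406, 195.63821411132812), 88.8463134765625) 0.05913293213520321 [0.01040911 0.18767544]
wrist 21356 ((606.0940551757812, 96.29220581054688), (183.11061096191406, 196.97926330566406), 88.32299041748047) 0.05943497812266733 [0.00435154 0.18362728]
```

Emit:
jog_arm([
  [0.001, -0.001, 0.015, 0, 0, 0, 0.1],
  [0.002, -0.002, 0.03, 0, 0, 0, 0.1],
  [0.002, -0.002, 0.045, 0, 0, 0, 0.1],
  [0.002, -0.002, 0.056, 0, 0, 0, 0.1],
  [0.002, -0.002, 0.063, 0, 0, 0, 0.1],
])

```text
clock: 12.22
position: [0.6113, 0.0147, 0.0617]
ee_rot: [0.007, 0.888, 0.46, 0.006]
ft_force: [0.3, 0.5, 0.2]
grip_width: 0.553
grasp_force: 0.0
```

Emit:
jog_arm([
  [0, 0, 0, 0, 0, 0, 0.1],
  [0, 0, 0, 0, 0, 0, 0.1],
])

```text
clock: 12.38
position: [0.6115, 0.0134, 0.0619]
ee_rot: [0.008, 0.888, 0.46, 0.006]
ft_force: [0.2, -0.7, 0.9]
grip_width: 0.554
grasp_force: 0.0
```

```bash
python3 rot.py 35 [.609,.0166,.060]
python3 - <<'E'
from h import *
c=cam('wrist');d=cam('scene')
a=cv2.resize(c['color'],(400,300));b=cv2.resize(d['color'][190:310,210:370],(400,300))
cv2.imwrite('pics/v5.png',cv2.hconcat([a,b])[:,:,::-1])
E
```

```text
[0.6115 0.0134 0.0619] [ 0.48  0.75 -0.22  1.6  -0.81  1.26  2.29] [ 0.2 -0.7  0.9] 0.5544404229321644
rotvec [-0.004  0.004  0.002] n rows 0.04447567805814378 per row [-0.08   0.079  0.043]
shift tool [0.0025 0.0003 0.0037]
```

View pics/v5.png

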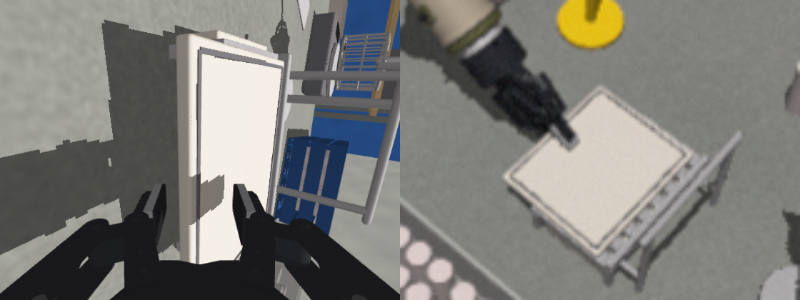

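Wrist view: lid's front edge (185,150) lies between the lower finger (155,200) and upper finger (240,200). Lift it on the lower finger to align with the pads before closing.

Emit:
jog_arm([
  [0, 0.012, -0.001, 0, 0, 0, 0.1],
  [0, 0.03, -0.004, 0, 0, 0, 0.1],
  [0, 0.05, -0.007, 0, 0, 0, 0.1],
  [0, 0.07, -0.01, 0, 0, 0, 0.1],
  [0, 0.091, -0.0127, 0, 0, 0, 0.1],
])

```text
clock: 12.9
position: [0.612, 0.0551, 0.1446]
ee_rot: [0.008, 0.888, 0.46, 0.007]
ft_force: [0.5, -2.1, -0.9]
grip_width: 0.546
grasp_force: 0.9
```

Emit:
jog_arm([
  [0, 0, 0, 0, 0, 0, -0.2],
  [0, 0, 0, 0, 0, 0, -0.6],
  [0, 0, 0, 0, 0, 0, -1],
  [0, 0, 0, 0, 0, 0, -1],
  [0, 0, 0, 0, 0, 0, -1],
], grip_force=60)

```text
clock: 13.32
position: [0.6117, 0.054, 0.1418]
ee_rot: [0.009, 0.888, 0.459, 0.006]
ft_force: [-0.3, -5.6, -0.7]
grip_width: 0.108
grasp_force: 58.7
```

Emit:
jog_arm([
  [0, 0, 0, 0, 0, 0, -1],
  [0, 0, 0, 0, 0, 0, -1],
  [0, 0, 0, 0, 0, 0, -1],
])

```text
clock: 13.57
position: [0.6117, 0.054, 0.1418]
ee_rot: [0.009, 0.888, 0.46, 0.006]
ft_force: [0.8, -5.1, -1.0]
grip_width: 0.104
grasp_force: 58.7
```

```bash
cat > lid.py <<'E'
from h import *
o=get_obs();T=o['position'];R=Rn.from_quat(o['ee_rot']).as_matrix()
print(T.round(4),o['joint_pos'].round(2),'ft',o['ft_force'].round(1),o['torque'].round(2),o['grip_width'],o['grasp_force']); print('pitch',np.degrees(np.arcsin(-R[2,2])))
for n in('scene','side','wrist'):
    c=cam(n);save(c,n+f"_{o['clock']:.2f}.png");P=cloud(c).reshape(-1,3);hsv=cv2.cvtColor(c['color'],cv2.COLOR_RGB2HSV).reshape(-1,3)
    q=P[(P[:,2]>.045)&(P[:,2]<.24)&(hsv[:,1]<40)&(hsv[:,2]>150)&(P[:,0]>.48)&(P[:,0]<.74)&(P[:,1]>0)&(P[:,1]<.27)]
    if len(q)<60: print(n,len(q));continue
    for _ in range(4):
        ce=np.median(q,0) if _==0 else q.mean(0);nn=np.linalg.svd(q-ce,full_matrices=False)[2][2];nn*=np.sign(nn[2]+1e-9);dd=abs((q-ce)@nn);q=q[dd<max(.003,2.5*np.median(dd))]
    up=np.array([0,-nn[2],nn[1]]);up/=np.linalg.norm(up)
    if up[2]<0: up=-up
    s=(q-ce)@up
    print(n,len(q),'lid angle',np.degrees(np.arctan2(nn[1],nn[2])).round(1),'nx',nn[0].round(3),'front/top',(ce+np.percentile(s,99.5)*up).round(4),'back/bottom',(ce+np.percentile(s,.5)*up).round(4),'x',np.percentile(q[:,0],[.5,99.5]).round(4))
E
python3 lid.py
```

```text
[0.6117 0.054  0.1418] [ 0.44  0.61 -0.24  1.63 -0.83  1.29  2.18] ft [ 0.8 -5.1 -1. ] [-2.16 -0.06  0.04] 0.10394824526049731 58.69380712509155
pitch 35.28524165372934
scene 2210 lid angle 35.3 nx 0.008 front/top [0.6176 0.0505 0.1502] back/bottom [0.6176 0.1821 0.0568] x [0.519  0.7062]
side 133 lid angle 33.5 nx -0.605 front/top [0.554  0.0529 0.1624] back/bottom [0.554  0.1981 0.0665] x [0.5113 0.6993]
wrist 8717 lid angle -6.6 nx -0.003 front/top [0.5718 0.2193 0.1677] back/bottom [0.5718 0.0419 0.147 ] x [0.5159 0.6922]
```

Lid is gripped, aligned at 35° and seated at the kerb, x 0.519–0.706 (centred on the rack at 0.6115). Compute the swing rows.

```bash
cat > swing.py <<'E'
import numpy as np
p0=35.3;T0=np.array([.0540,.1418]);U0=np.array([.1815,.0580])
def rot(v,D): D=np.radians(D);return np.array([v[0]*np.cos(D)+v[1]*np.sin(D),-v[0]*np.sin(D)+v[1]*np.cos(D)])
def pose(f):
    r=np.radians(f)
    Uz=.0505+max(0,.01*np.cos(r)); Uy=.1805 if f<=90 else .1805-.012*np.tan(r-np.pi/2)
    return np.array([Uy,Uz])+rot(T0-U0,f-p0)
seq=[[41.5,48,54.5,61,67],[73,79,85,90,94],[98,101,104,106,108]]
p=p0
for i,s in enumerate(seq):
    r=np.radians(p);n=np.array([np.sin(r),np.cos(r)]);d=np.array([np.cos(r),-np.sin(r)])
    b=T0 if i==0 else pose(p)
    for f in s: print([0,round((pose(f)-b)@n,4),round((pose(f)-b)@d,4),round(np.radians(f-p),3),0,0,-1],f,pose(f).round(4))
    p=s[-1]
E
python3 swing.py
```

```text
[0, np.float64(0.0159), np.float64(-0.0005), np.float64(0.108), 0, 0, -1] 41.5 [0.0628 0.1551]
[0, np.float64(0.0324), np.float64(0.0022), np.float64(0.222), 0, 0, -1] 48 [0.0745 0.167 ]
[0, np.float64(0.0485), np.float64(0.0069), np.float64(0.335), 0, 0, -1] 54.5 [0.0877 0.1774]
[0, np.float64(0.0639), np.float64(0.0135), np.float64(0.449), 0, 0, -1] 61 [0.102  0.1861]
[0, np.float64(0.0774), np.float64(0.0212), np.float64(0.553), 0, 0, -1] 67 [0.1161 0.1927]
[0, np.float64(0.0156), np.float64(0.0012), np.float64(0.105), 0, 0, -1] 73 [0.1309 0.1977]
[0, np.float64(0.031), np.float64(0.0041), np.float64(0.209), 0, 0, -1] 79 [0.1462 0.2011]
[0, np.float64(0.0462), np.float64(0.0086), np.float64(0.314), 0, 0, -1] 85 [0.1619 0.2028]
[0, np.float64(0.0585), np.float64(0.0137), np.float64(0.401), 0, 0, -1] 90 [0.1752 0.203 ]
[0, np.float64(0.0675), np.float64(0.0175), np.float64(0.471), 0, 0, -1] 94 [0.185 0.203]
[0, np.float64(0.0098), np.float64(0.0001), np.float64(0.07), 0, 0, -1] 98 [0.1948 0.2022]
[0, np.float64(0.0171), np.float64(0.0006), np.float64(0.122), 0, 0, -1] 101 [0.2021 0.2012]
[0, np.float64(0.0244), np.float64(0.0015), np.float64(0.175), 0, 0, -1] 104 [0.2093 0.1997]
[0, np.float64(0.0292), np.float64(0.0024), np.float64(0.209), 0, 0, -1] 106 [0.214  0.1985]
[0, np.float64(0.034), np.float64(0.0035), np.float64(0.244), 0, 0, -1] 108 [0.2187 0.1972]
```

Emit:
jog_arm([
  [0, 0.016, -0.0005, 0.108, 0, 0, -1],
  [0, 0.0325, 0.002, 0.222, 0, 0, -1],
  [0, 0.0485, 0.007, 0.335, 0, 0, -1],
  [0, 0.064, 0.0135, 0.449, 0, 0, -1],
  [0, 0.0775, 0.021, 0.553, 0, 0, -1],
])

```text
clock: 14.13
position: [0.6132, 0.1166, 0.1952]
ee_rot: [0.01, 0.98, 0.197, 0.005]
ft_force: [-0.8, -2.9, -5.7]
grip_width: 0.112
grasp_force: 58.5
```

Emit:
jog_arm([
  [0, 0, 0, 0, 0, 0, -1],
  [0, 0, 0, 0, 0, 0, -1],
])

```text
clock: 14.3
position: [0.613, 0.1165, 0.1947]
ee_rot: [0.008, 0.98, 0.198, 0.004]
ft_force: [2.0, -5.6, -2.6]
grip_width: 0.11
grasp_force: 59.2
```

```bash
python3 lid.py
```

```text
[0.613  0.1165 0.1947] [ 0.07  0.36 -0.16  1.61 -0.37  1.16  1.62] ft [ 2.  -5.6 -2.6] [-1.69 -0.25 -0.07] 0.10960457847703865 59.17833924293518
pitch 67.15076554634453
scene 1284 lid angle 67.2 nx 0.015 front/top [0.6206 0.1184 0.2056] back/bottom [0.6206 0.1805 0.0576] x [0.5306 0.706 ]
side 264 lid angle -78.1 nx 0.03 front/top [0.6205 0.1154 0.2086] back/bottom [0.6205 0.0808 0.044 ] x [0.5106 0.7066]
wrist 8902 lid angle -50.3 nx 0.547 front/top [0.5885 0.1623 0.2168] back/bottom [0.5885 0.0373 0.0665] x [0.5168 0.7043]
```

Emit:
jog_arm([
  [0, 0.0145, 0.002, 0.105, 0, 0, -1],
  [0, 0.0295, 0.005, 0.209, 0, 0, -1],
  [0, 0.0445, 0.01, 0.314, 0, 0, -1],
  [0, 0.0565, 0.015, 0.401, 0, 0, -1],
  [0, 0.0655, 0.0185, 0.471, 0, 0, -1],
])

```text
clock: 14.87
position: [0.6137, 0.1853, 0.2027]
ee_rot: [0.009, 0.999, -0.037, 0.001]
ft_force: [0.9, -5.8, -6.1]
grip_width: 0.107
grasp_force: 59.0
```

Emit:
jog_arm([
  [0, 0, 0, 0, 0, 0, -1],
  [0, 0, 0, 0, 0, 0, -1],
])

```text
clock: 15.03
position: [0.6136, 0.1842, 0.2016]
ee_rot: [0.009, 0.999, -0.036, -0.0]
ft_force: [1.3, -4.2, -1.9]
grip_width: 0.11
grasp_force: 59.7
```

```bash
python3 lid.py
```

```text
[0.6136 0.1842 0.2016] [-0.31  0.42 -0.11  1.46  0.11  1.29  1.11] ft [ 1.3 -4.2 -1.9] [-1.   -0.19  0.25] 0.10972638743146695 59.683746099472046
pitch 85.92601927634213
scene 796 lid angle -54.3 nx 0.167 front/top [0.6425 0.2088 0.1985] back/bottom [0.6425 0.087  0.0288] x [0.5244 0.7074]
side 570 lid angle -59.0 nx 0.143 front/top [0.6266 0.1937 0.21  ] back/bottom [0.6266 0.0873 0.0329] x [0.5118 0.7085]
wrist 9872 lid angle -39.4 nx 0.075 front/top [0.6018 0.2281 0.1645] back/bottom [0.6018 0.0704 0.0352] x [0.509  0.7055]
```

Emit:
jog_arm([
  [0, 0.0095, 0, 0.07, 0, 0, -1],
  [0, 0.0165, 0.001, 0.122, 0, 0, -1],
  [0, 0.0235, 0.002, 0.175, 0, 0, -1],
  [0, 0.0285, 0.003, 0.209, 0, 0, -1],
  [0, 0.033, 0.004, 0.244, 0, 0, -1],
])

```text
clock: 15.6
position: [0.6144, 0.2165, 0.1964]
ee_rot: [0.01, 0.988, -0.157, -0.001]
ft_force: [-3.2, -15.1, 6.6]
grip_width: 0.104
grasp_force: 78.8
```

Emit:
jog_arm([
  [0, 0, 0, 0, 0, 0, -1],
  [0, 0, 0, 0, 0, 0, -1],
])

```text
clock: 15.77
position: [0.6144, 0.2161, 0.1965]
ee_rot: [0.011, 0.988, -0.157, -0.001]
ft_force: [-2.8, -7.6, 1.5]
grip_width: 0.107
grasp_force: 69.7
```

```bash
python3 lid.py;python3 - <<'E'
from h import *
d=cam('scene')['color'];s=cam('side')['color']
a=cv2.resize(d[190:310,230:390],(400,300),interpolation=cv2.INTER_CUBIC);b=cv2.resize(s[130:250,230:390],(400,300),interpolation=cv2.INTER_CUBIC)
cv2.imwrite('pics/v6.png',cv2.hconcat([a,b])[:,:,::-1])
E
```

```text
[0.6144 0.2161 0.1965] [-0.48  0.52 -0.08  1.35  0.31  1.45  0.93] ft [-2.8 -7.6  1.5] [-1.28  0.48 -0.1 ] 0.10677911973502006 69.673613011837
pitch 71.99035829277786
scene 1115 lid angle -48.1 nx 0.025 front/top [0.6277 0.2369 0.1924] back/bottom [0.6277 0.0872 0.0253] x [0.5106 0.7072]
side 660 lid angle -0.2 nx -0.001 front/top [0.6065 0.1668 0.0524] back/bottom [0.6065 0.0607 0.0522] x [0.5115 0.7077]
wrist 12041 lid angle -45.2 nx -0.074 front/top [0.5937 0.2387 0.1867] back/bottom [0.5937 0.0807 0.0274] x [0.5087 0.7048]
```

View pics/v6.png

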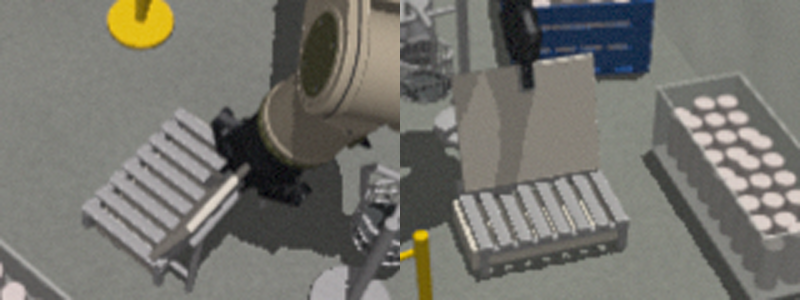

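Right panel: lid stands on edge along the kerb (525,185), leaning back to the rail with the gripper at its top centre (525,75). Release with a small opening and withdraw along the lid.

Emit:
jog_arm([
  [0, -0.001, 0, 0, 0, 0, -0.8],
  [0, -0.001, 0, 0, 0, 0, -0.65],
  [0, -0.001, 0, 0, 0, 0, -0.55],
  [0, -0.001, 0, 0, 0, 0, -0.55],
  [0, -0.001, 0, 0, 0, 0, -0.55],
])

```text
clock: 16.43
position: [0.6154, 0.2155, 0.1986]
ee_rot: [0.011, 0.988, -0.155, 0.001]
ft_force: [0.8, -2.0, 6.5]
grip_width: 0.229
grasp_force: 3.1
```

```bash
cat > lid2.py <<'E'
from h import *
o=get_obs();T=o['position'];R=Rn.from_quat(o['ee_rot']).as_matrix()
print(T.round(4),'ft',o['ft_force'].round(1),o['grip_width'],o['grasp_force'])
for n in('side','scene'):
    c=cam(n);P=cloud(c).reshape(-1,3)
    col=c['color'].reshape(-1,3).astype(int)
    q=P[(P[:,2]>.075)&(P[:,2]<.215)&(col.min(1)>70)&(P[:,0]>.5)&(P[:,0]<.72)&(P[:,1]>.15)&(P[:,1]<.26)]
    for z in(.08,.1,.12,.14,.16,.18,.2):
        t=q[abs(q[:,2]-z)<.008]
        if len(t)>5: print(n,z,len(t),np.percentile(t[:,1],[10,50,90]).round(4),'x',t[:,0].min().round(4),t[:,0].max().round(4))
    print(q[:,2].max())
if o['clock']>16.5: pass
E
python3 lid2.py
```

```text
[0.6154 0.2155 0.1986] ft [ 0.8 -2.   6.5] 0.2287295965191201 3.0703875236213207
side 0.08 218 [0.1713 0.1763 0.1807] x 0.5178 0.7076
side 0.1 272 [0.1774 0.1824 0.1876] x 0.517 0.7059
side 0.12 276 [0.185  0.1897 0.1945] x 0.5182 0.7093
side 0.14 277 [0.1914 0.1962 0.2012] x 0.5181 0.7078
side 0.16 287 [0.198  0.2036 0.208 ] x 0.5174 0.7084
side 0.18 261 [0.2046 0.2098 0.2148] x 0.5176 0.7079
side 0.2 270 [0.2121 0.2174 0.2229] x 0.517 0.709
0.21460305437038119
scene 0.08 24 [0.1745 0.1768 0.2214] x 0.6002 0.7071
scene 0.1 31 [0.1805 0.1839 0.2221] x 0.5899 0.7089
scene 0.12 40 [0.1878 0.1912 0.223 ] x 0.5762 0.7079
scene 0.14 32 [0.1946 0.198  0.2237] x 0.5929 0.7085
scene 0.16 60 [0.2024 0.221  0.2271] x 0.5825 0.7082
scene 0.18 40 [0.2077 0.2118 0.2243] x 0.5911 0.709
scene 0.2 147 [0.2176 0.2228 0.2268] x 0.6029 0.7087
0.21011512934405463
```

Emit:
jog_arm([
  [0, 0, -0.003, 0, 0, 0, -0.55],
  [0, 0.002, -0.006, 0, 0, 0, -0.5],
  [0, 0.004, -0.009, 0, 0, 0, -0.45],
  [0, 0.004, -0.009, 0, 0, 0, -0.45],
  [0, 0.004, -0.009, 0, 0, 0, -0.45],
])

```text
clock: 16.95
position: [0.6146, 0.224, 0.2045]
ee_rot: [0.009, 0.988, -0.155, 0.0]
ft_force: [0.2, 0.6, 0.3]
grip_width: 0.275
grasp_force: 0.0
```

```bash
python3 lid2.py | grep -v scene
```

```text
[0.6146 0.224  0.2045] ft [0.2 0.6 0.3] 0.27542000113910553 0.0
side 0.08 218 [0.1721 0.1764 0.1808] x 0.5173 0.7075
side 0.1 269 [0.1783 0.1835 0.1884] x 0.5183 0.7064
side 0.12 281 [0.1856 0.1903 0.1954] x 0.518 0.7089
side 0.14 287 [0.1928 0.1981 0.2032] x 0.5172 0.7077
side 0.16 286 [0.2008 0.2056 0.2108] x 0.518 0.7084
side 0.18 277 [0.2071 0.2125 0.2176] x 0.5164 0.7073
side 0.2 270 [0.2145 0.2206 0.2259] x 0.5189 0.7091
0.21473862376530872
0.21231401167362773
```

Forces are zero and the lid is at 20.2° from vertical, exactly the resting lean on the rail. Withdraw.

Emit:
jog_arm([
  [0, 0, -0.01, 0, 0, 0, -0.45],
  [0, 0, -0.03, 0, 0, 0, -0.45],
  [0, 0, -0.06, 0, 0, 0, -0.45],
  [0, 0, -0.1, 0, 0, 0, -0.45],
  [0, 0, -0.14, 0, 0, 0, -0.45],
])

```text
clock: 17.47
position: [0.6147, 0.2663, 0.3397]
ee_rot: [0.01, 0.988, -0.155, -0.0]
ft_force: [-0.1, 0.9, 0.3]
grip_width: 0.274
grasp_force: 0.0
```

Emit:
jog_arm([
  [0, 0, 0, 0, 0, 0, -0.45],
  [0, 0, 0, 0, 0, 0, -0.45],
  [0, 0, 0, 0, 0, 0, -0.45],
])

```text
clock: 17.72
position: [0.6151, 0.2664, 0.3379]
ee_rot: [0.01, 0.988, -0.155, 0.0]
ft_force: [-0.8, -0.5, -0.7]
grip_width: 0.272
grasp_force: 0.0
```

```bash
python3 lid2.py | grep -v scene; python3 tray.py
python3 - <<'E'
from h import *
for n in('scene','side'):
    c=cam(n);save(c,n+'_end.png');P=cloud(c);x,y,z=P[...,0],P[...,1],P[...,2]
    b=P[(z>.08)&(z<.2)&(np.hypot(x-.5127,y-.37)<.06)];print(n,'basket',b[:,2].min().round(4),b.mean(0).round(4))
    hsv=cv2.cvtColor(c['color'],cv2.COLOR_RGB2HSV)
    k,l,st,ce=cv2.connectedComponentsWithStats(((z>.06)&(z<.21)&(x>.25)&(x<.8)&(y<-.05)&(y>-.5)&(hsv[...,2]>60)).astype(np.uint8))
    for i in range(1,k):
        if st[i,4]>40: t=P[l==i]; print('  thing',ce[i].round(),t.min(0).round(3),t.max(0).round(3))
E
```

```text
[0.6151 0.2664 0.3379] ft [-0.8 -0.5 -0.7] 0.272477095216951 0.0
side 0.08 231 [0.1718 0.1761 0.1811] x 0.5172 0.7077
side 0.1 270 [0.1785 0.1834 0.188 ] x 0.5174 0.7088
side 0.12 286 [0.1859 0.1909 0.196 ] x 0.5179 0.7089
side 0.14 280 [0.1929 0.1977 0.203 ] x 0.5182 0.7069
side 0.16 277 [0.201  0.2055 0.2101] x 0.518 0.7093
side 0.18 293 [0.2075 0.2128 0.2179] x 0.5176 0.7074
side 0.2 289 [0.2157 0.2197 0.2258] x 0.5178 0.7079
0.21095104206590676
0.20570773028305134
[0.61489457 0.26573696 0.33666379] [-0.2213964  -0.64099664  0.41289466]
scene 11 [[0.5005, 0.0805, 0.034], [0.501, 0.0841, 0.0345], [0.5018, 0.1145, 0.0362]]
side 64 [[0.501, 0.0753, 0.036], [0.5017, 0.0809, 0.0375], [0.5061, 0.1207, 0.0399]]
wrist 350 [[0.5, 0.0745, 0.0363], [0.5007, 0.083, 0.037], [0.5033, 0.1197, 0.0382]]
scene basket 0.0904 [0.514  0.3716 0.1235]
  thing [190. 165.] [ 0.553 -0.427  0.061] [ 0.614 -0.361  0.205]
  thing [261. 153.] [ 0.327 -0.285  0.06 ] [ 0.363 -0.25   0.1  ]
  thing [141. 182.] [ 0.666 -0.5    0.06 ] [ 0.8   -0.455  0.135]
  thing [287. 176.] [ 0.4   -0.097  0.06 ] [ 0.415 -0.082  0.21 ]
  thing [248. 173.] [ 0.436 -0.249  0.06 ] [ 0.47  -0.215  0.101]
  thing [184. 222.] [ 0.706 -0.29   0.06 ] [ 0.782 -0.215  0.096]
side basket 0.0919 [0.5157 0.3666 0.1314]
  thing [240. 250.] [ 0.397 -0.105  0.061] [ 0.413 -0.089  0.21 ]
  thing [375. 281.] [ 0.704 -0.296  0.06 ] [ 0.782 -0.223  0.096]
  thing [272. 298.] [ 0.436 -0.255  0.06 ] [ 0.47  -0.22   0.105]
  thing [343. 328.] [ 0.549 -0.432  0.06 ] [ 0.614 -0.369  0.206]
  thing [234. 318.] [ 0.328 -0.288  0.06 ] [ 0.36  -0.254  0.105]
  thing [415. 338.] [ 0.668 -0.5    0.061] [ 0.8   -0.457  0.137]
```

View pics/side_end.png

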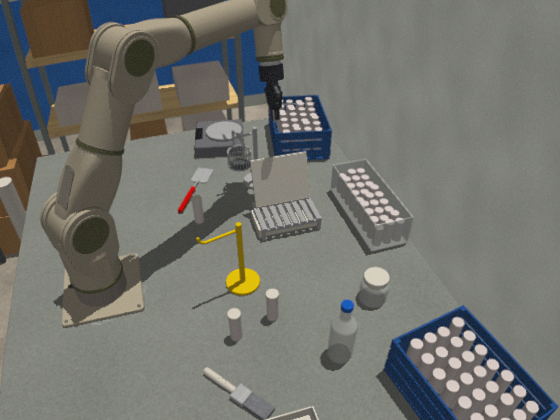

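Side view: lid standing against the rail (280,180), basket on hook (238,150), tray closed under the rack, bystanders unmoved. One check remains: tray face versus the rack's end (should be 8 mm).

Run:
```python
from h import *
for n in('scene','side','wrist'):
    c=cam(n);P=cloud(c);x,y,z=P[...,0],P[...,1],P[...,2]
    for nm,m in(('slat',(abs(z-.05)<.004)&(x>.47)&(x<.75)&(y>.07)&(y<.165)),('tray',(abs(z-.037)<.004)&(x>.47)&(x<.515)&(y>.07)&(y<.165)),('rail',(abs(z-.168)<.005)&(y>.213)&(y<.235)&(x>.45)&(x<.75))):
        q=P[m]
        if len(q)>5: print(n,nm,len(q),np.percentile(q[:,0],[1,5,95,99]).round(4),np.median(q[:,2]).round(4))
    q=P[(z>.01)&(z<.03)&(x>.48)&(x<.515)&(y>.075)&(y<.17)]
    if len(q)>5:print(n,'face',len(q),np.percentile(q,[5,50,95],axis=0).round(4).tolist())
```

```text
scene slat 1048 [0.512  0.5187 0.7028 0.7081] 0.049
scene tray 10 [0.501  0.5011 0.5046 0.505 ] 0.0369
scene rail 116 [0.5195 0.5314 0.7028 0.708 ] 0.1678
scene face 9 [[0.5135, 0.0959, 0.0122], [0.5145, 0.1262, 0.0148], [0.5149, 0.1515, 0.0179]]
side slat 667 [0.51   0.5152 0.7006 0.7071] 0.0515
side tray 52 [0.5001 0.5012 0.5105 0.5112] 0.0388
side rail 26 [0.5186 0.5235 0.6881 0.6985] 0.1695
side face 34 [[0.5005, 0.0752, 0.0111], [0.5016, 0.1081, 0.0192], [0.5093, 0.1621, 0.0286]]
wrist slat 5897 [0.5096 0.514  0.6978 0.7047] 0.0503
wrist tray 388 [0.4996 0.5002 0.5073 0.5079] 0.0383
wrist rail 1367 [0.5166 0.5216 0.6899 0.6989] 0.1692
```

```bash
python3 -c "
from workcell import workorder
print(workorder.hand_in())"
```

```text
the job is handed in; nothing more can be done
None
```

The job is handed in: the basket hangs by its handle on the steel hook, the lid leans centred against the rail, the tray is pushed in to its stop, and the bottle, jar and two vials measured unmoved; the third vial, scraper and brush I checked only by eye.

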